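# Seat the sample canister and screw its cap down snug

### The job

Put the aluminium canister with the orange cap fully down into the square pocket of the orange holding block, so that it cannot turn. Then screw its cap down clockwise until it is snug on its seal, about half a newton metre of torque, without overtightening it, and let go. Leave the blue-capped canister and the other things on the bench as they are.

Things in the scene. Friction and masses are not known exactly. Their poses are not given: they have to be found in the camera images.
- canister: sample canister, upright: black square foot 54 x 54 mm, 22 mm tall (lowest 3 mm 50 mm wide), aluminium cylinder 54 mm across up to 72 mm, short threaded neck, then the orange cap; about 0.45 kg. Origin: centre of the underside; z up, x and y square to the foot's sides. Only its foot in a pocket keeps it from turning with its cap
- cap: orange ribbed screw cap, started on the canister's thread, coaxial: 56 mm across, 25 mm tall, white line on top. Origin: centre of its underside, 79 mm above the canister's underside at the start (top at 104 mm); z up. Screws down clockwise seen from above, sinking 1.2 mm per rad; cannot be unscrewed further. Grip it across the sides, on its upper 12 mm; it carries the canister's weight
- cap_top (a point): centre of the cap's top face, on the screw axis. The cap turns freely (0.1 N m or less) for 0.5 to 2.3 rad, differing from run to run, until it meets the seal; then the torque climbs by about 1.4 N m per further rad. Let go, it springs back a few degrees and stays there, still bearing on the seal
- seal: springy rubber seal hidden inside the cap, 48 mm across. Origin: on the canister's axis, 73.5 mm above its underside; its yaw says nothing of use. Snug is 0.5 N m at the cap: there the cap bears on the seal with about 30 N (60 N per N m). Under 0.35 N m it does not seal; over 0.7 N m is too tight, and at 0.8 N m the seal is spoilt
- nest: the orange holding block fixed to the bench, 110 x 110 mm and 26 mm tall, with a square pocket 57 x 57 mm, chamfered 3 mm at its mouth, 18 mm deep, open upward in its middle and square to its sides; the pocket's floor is 8 mm above the block's underside. Origin: centre of the underside; z up, x and y square to the sides. A canister fits at any quarter turn
- spare: another canister of the same shape (54 mm foot, 99 mm tall) with a blue cap, already closed: leave it alone. Origin: centre of the underside
- screwdriver: screwdriver 200 mm long with a red handle, lying: bystander. Origin: under its middle
- weight: brass calibration weight 40 mm across, 62 mm tall: bystander. Origin: centre of the underside
- gauge: dial gauge 58 mm across on a small foot, 114 mm tall: bystander. Origin: centre of the underside
- mouse: black computer mouse, 100 x 60 x 30 mm: bystander. Origin: centre of the underside
Not all that is in view belongs to the job. Leave any red look-alike of the canister alone. What is shaped like the nest but black is not meant.

How it is judged:
By the outcome, as a careful person would: the job done as asked, in the order asked, and still so for the second after the job is handed in, with the robot touching nothing.
It also fails if it takes over 58 s, if anything falls off the work surface, if the arm or the gripper's body presses on something with over 40 N, if the wrist force passes 120 N, or if a joint passes its speed limit or range.

### The arm

A 6-joint arm with a two-finger parallel gripper is mounted at the origin on the work surface. World frame = base frame: x ahead of the robot, y to its left, z up, the work surface at z = 0. Lengths are in m, angles in rad, forces in N, time in s.
With the tool pointing down it reaches from about 0.35 to 0.775 m from the base axis. Payload 7.3 kg.
Tool frame: the origin (TCP) lies at the very end of the fingers, on their centre line; the grasp point (between the pads) lies robot.pinch_z behind it (robot.pinch_z is the distance from the TCP to the grasp point, in m); y points along the fingers, z is the direction in which the jaws open and shut, and the axes are right-handed (so a half turn about y gives the same grasp; the last joint's range is limited). The gripper opens to 92 mm and grips with 3 to 60 N. Pads are 19 mm wide; open, the fingers measure 130 mm over their backs; the gripper's body (75 mm by 190 mm) begins 47 mm behind the grasp point.
Start: joints at [1.151, 0.342, 1.524, -0, 1.275, -0.146], TCP at [0.142, 0.505, 0.227] pointing down, gripper open.
Joint ranges: [-2.53, 2.53], [-0.77, 2.02], [0.04, 2.7], [-1, 4.14], [0.28, 2.66], [-3.11, 3.11]. Speed limits (rad/s): [2.57, 2.57, 3.14, 3.14, 3.14, 3.14].

### API

Orientations are given as [roll, pitch, yaw] about the fixed x, y, z axes, in that order (R = Rz(yaw) Ry(pitch) Rx(roll)).
In Python, from cell import status, viewer, robot gives the robot as it stands. The module is installed in compiled form; this text tells all that it offers.
- The arm moves only by the shell command python3 -m pendant 'ROWS' [FORCE]. ROWS is JSON, a list that holds one entry, the list of rows, each a list of 7 numbers: the shift along the tool's x, y, z in cm, then the turn, a rotation vector about the tool's x, y, z in rad, then the finger opening in cm, from 0 to 9.18. A call has 1 to 20 rows; each row is the pose to reach, as a shift and turn from the pose commanded when the call began, along the tool's axes at that moment; what a row does not reach only later rows make up. A row lasts 1/10 s, in which the tool goes at most 50 mm and 8.59 degrees, less where a joint would pass 70% of its speed; a pose out of reach is approached as far as the arm can. A call with a gripper value outside its range is refused whole. The fingers move at their own pace and stop on an object; FORCE is the grip in N (left out, the last holds). Time passes only in rows, so rows that repeat a pose let the fingers close. It gives the time, the measured TCP pose, the force and the opening at its end, in the units of the state.
- status.observe(): the state, without advancing time (a new reading comes with each control period).
- viewer.read_camera(name): name is "side" or "top"; returns a dict with "image" (384x512x3 uint8, red, green, blue), "range_z" (384x512 float32, m along the optical axis (not along the pixel's ray), 0 where there is no reading), "fx", "fy", "cx", "cy" (pixels), "distortion" ([k1, k2, p1, p2, k3] as OpenCV has them; the pictures are not rectified), "camera_from_world" (4x4, takes a point from world to camera coordinates). Camera axes: x right, y up, looking along -z (the intrinsics and any distortion apply to the point x, -y, -z); pixel columns grow to the right and rows downward; lengths in m; the calibration is good to about 2 mm. A picture is of the moment at which its call begins.
- robot.hand_in(): hands the job in, once; it reports no verdict.
The state is a dict: "time": time; "qpos": joint angles; "qvel": joint speeds; "joint_efforts": joint torques, N m; "tool_pos": TCP position; "tool_rot": TCP orientation; "contact_force": force on the tool from outside, world axes, zero at the start; "torque": the same for the moment, N m; "opening": finger opening in m.
Only numpy, scipy, OpenCV 4.12 (cv2) and the standard library are available. Lean on these libraries where they do the work, as an engineer would, in place of code of your own. Each camera call takes 0.05 s, during which the arm holds its last target. There are 200 camera calls.

## Working session

There is one attempt and no reset: what is moved stays moved. The work goes in short steps, Python scripts to look and compute and a shell command to move; the robot and the scene stay as the last step left them, time stands still between calls to the robot, and variables do not carry over. Pictures are saved under pics/ and viewed, about 8 in all and at most 12, crops included, and the job is handed in when it is done.

```bash
mkdir -p pics
cat > h.py <<'E'
import numpy as np, cv2
from cell import status, viewer, robot
def K(c): return np.array([[c["fx"],0,c["cx"]],[0,c["fy"],c["cy"]],[0,0,1.]])
def rays(c,uv):
    p=cv2.undistortPoints(np.array(uv,float).reshape(-1,1,2),K(c),np.array(c["distortion"],float)).reshape(-1,2)
    T=np.array(c["camera_from_world"]);R=T[:3,:3];o=-R.T@T[:3,3]
    d=np.c_[p[:,0],-p[:,1],-np.ones(len(p))]@R
    return o,d
def onplane(c,uv,z):
    o,d=rays(c,uv); return o+d*((z-o[2])/d[:,2])[:,None]
def depthpts(c,uv):
    o,d=rays(c,uv); uv=np.array(uv,int).reshape(-1,2); return o+d*c["range_z"][uv[:,1],uv[:,0]][:,None]
E
python3 - <<'E'
from h import *
s=status.observe(); print({k:np.round(v,4).tolist() for k,v in s.items()},robot.pinch_z)
for n in("side","top"):
    c=viewer.read_camera(n); np.save(f"{n}0.npy",c,allow_pickle=True)
    cv2.imwrite(f"pics/{n}0.png",c["image"][:,:,::-1]); print(n,c["fx"],c["distortion"],np.round(c["camera_from_world"],3).tolist())
E
```

```text
{'time': 0.0, 'qpos': [1.151, 0.3427, 1.525, 0.0, 1.2754, -0.146], 'qvel': [0.0011, -0.0004, -0.0009, -0.0004, 0.0003, 0.0015], 'joint_efforts': [-0.0003, -43.1254, -24.4221, 0.0717, 0.056, -0.0001], 'tool_pos': [0.1418, 0.5051, 0.226], 'tool_rot': [-1.5723, 0.0002, -0.2738], 'contact_force': [0.0514, -0.0643, 0.8205], 'torque': [0.0264, 0.005, -0.0455], 'opening': 0.0916} 0.0188
side 374.33328985719396 [-0.01296714  0.          0.          0.          0.        ] [[-0.916, -0.4, 0.011, 0.434], [0.313, -0.698, 0.644, -0.261], [-0.25, 0.593, 0.765, -0.947], [0.0, 0.0, 0.0, 1.0]]
top 423.9397638455085 [0.04575469 0.         0.         0.         0.        ] [[0.008, -1.0, 0.012, -0.077], [0.996, 0.009, 0.092, -0.53], [-0.092, 0.011, 0.996, -1.057], [0.0, 0.0, 0.0, 1.0]]
```

View pics/side0.png

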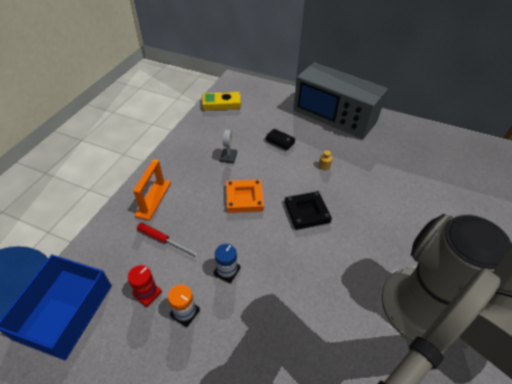

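View pics/top0.png

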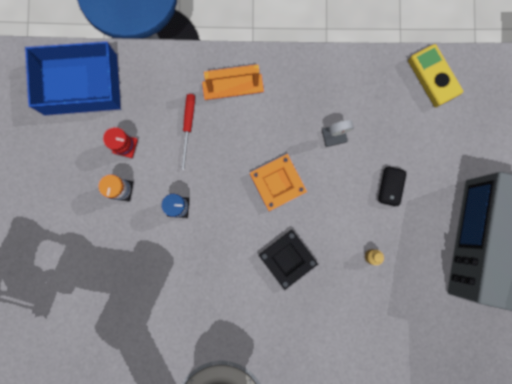

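Candidates: 
- Canister: orange-capped at side (182,300) / top (113,187). The red look-alike is at side (143,283) and the blue spare at side (227,260).
- Nest: orange square block at side (245,196) / top (279,182). The black look-alike is at top (289,258) and the orange bracket at top (232,82).

I choose the orange-capped canister and the orange square block, and check them in a crop.

```bash
cat > m.py <<'E'
from h import *
def hsv(c): return cv2.cvtColor(c["image"],cv2.COLOR_RGB2HSV)
def blob(m,near,r=60):
    n,l,st,ce=cv2.connectedComponentsWithStats(m)
    i=1+np.argmin([np.hypot(*(ce[k]-near))-0.02*st[k,4] for k in range(1,n)])
    return (l==i).astype(np.uint8)*255
if __name__=="__main__":
    for n,cap,nest in(("side",(182,298),(245,196)),("top",(113,187),(279,182))):
        c=np.load(f"{n}0.npy",allow_pickle=True).item(); H=hsv(c)
        om=cv2.inRange(H,(8,150,90),(20,255,255))
        for name,p,z in(("cap",cap,.104),("nest",nest,.026)):
            b=blob(om,np.array(p)); v,u=np.nonzero(b); P=depthpts(c,np.c_[u,v])
            sel=P[abs(P[:,2]-z)<.006]
            if name=="cap":
                (q,r)=cv2.minEnclosingCircle(sel[:,:2].astype(np.float32)); print(n,name,np.round(q,4),round(r,4),"medz",np.median(sel[:,2]),len(sel))
                hull=sel
            cn,_=cv2.findContours(b,cv2.RETR_EXTERNAL,cv2.CHAIN_APPROX_NONE)
            cn=max(cn,key=cv2.contourArea).reshape(-1,2)
            if name=="nest":
                R=cv2.minAreaRect(sel[:,:2].astype(np.float32)); print(n,name,"depth",R,np.median(sel[:,2]))
                R=cv2.minAreaRect(onplane(c,cn,.026)[:,:2].astype(np.float32)); print(n,name,"plane",R)
        for name,lo,hi in(("red",(0,150,60),(6,255,255)),("blue",(100,120,60),(120,255,255))):
            m=cv2.inRange(H,lo,hi); pp={"siderred":0}.get(n); pos={"sidered":(141,275),"topred":(116,139),"sideblue":(226,252),"topblue":(175,205)}[n+name]
            b=blob(m,np.array(pos)) ; 
            nn,l,st,ce=cv2.connectedComponentsWithStats(m); k=l[pos[1],pos[0]]
            v,u=np.nonzero(l==k); P=depthpts(c,np.c_[u,v]); t=P[P[:,2]>.09]; print(n,name,k,len(t),np.round(np.median(t,0),3) if len(t) else 0)
    s=np.load("side0.npy",allow_pickle=True).item()["image"][270:334,140:220,::-1]
    t=np.load("top0.npy",allow_pickle=True).item()["image"][160:224,80:160,::-1]
    cv2.imwrite("pics/crop.png",np.hstack([cv2.resize(i,(400,320),interpolation=cv2.INTER_CUBIC) for i in(s,t)]))
E
python3 m.py
```

```text
side cap [0.5407 0.2658] 0.0272 medz 0.10387113060878578 392
side nest depth ((0.5633820295333862, -0.1362679898738861), (0.11034602671861649, 0.1129307746887207), 26.67296028137207) 0.024240854127253797
side nest plane ((0.5598356127738953, -0.12878352403640747), (0.1106555312871933, 0.12842126190662384), 27.4782657623291)
side red 2 394 [0.65  0.263 0.104]
side blue 1 307 [0.496 0.122 0.097]
top cap [0.5415 0.2604] 0.0271 medz 0.10325242054626482 345
top nest depth ((0.5635471343994141, -0.1391260176897049), (0.10600852221250534, 0.1067977249622345), 27.157604217529297) 0.024921688857579616
top nest plane ((0.5631402730941772, -0.13892453908920288), (0.10546285659074783, 0.10628268867731094), 27.2995548248291)
top red 0 7806 [ 0.434 -0.592  0.148]
top blue 0 7773 [ 0.434 -0.592  0.148]
```

View pics/crop.png

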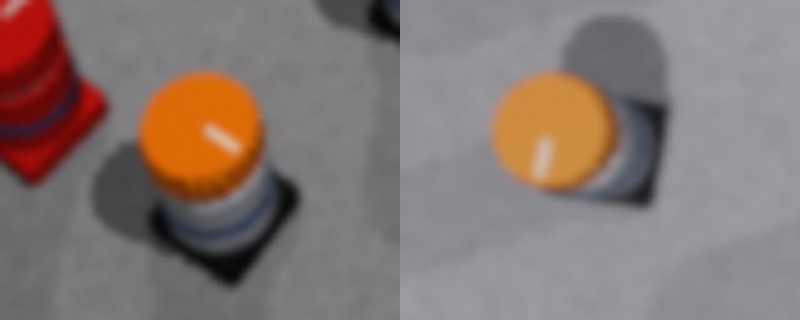

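The crop confirms it: orange cap with a white line on a black square foot, aluminium body. Foot corners are at side ≈(186,326), (199,310), (171,315). Next is the foot yaw from its lower edges.

Run:
```python
from h import *
for n,(u0,u1,v0,v1) in(("side",(166,204,300,330)),("top",(105,138,172,206))):
    c=np.load(f"{n}0.npy",allow_pickle=True).item(); g=cv2.GaussianBlur(c["image"],(3,3),0).max(2)
    m=np.zeros_like(g); m[v0:v1,u0:u1]=(g[v0:v1,u0:u1]<70)*255
    k,l,st,ce=cv2.connectedComponentsWithStats(m); m=(l==1+np.argmax(st[1:,4]))
    if n=="side":
        L=[(u,np.nonzero(m[:,u])[0].max()) for u in range(u0,u1) if m[:,u].any()]
        b=max(L,key=lambda a:a[1])[0]; print("apex",b,L[0],L[-1])
        sets=[[p for p in L if p[0]<b-2 and p[0]>L[0][0]+2],[p for p in L if b+2<p[0]<L[-1][0]-2]]; z=.003
    else:
        sets=[[(np.nonzero(m[v])[0].max(),v) for v in range(183,199)],[(u,np.nonzero(m[:,u])[0].max()) for u in range(118,128) if m[:,u].any()]];z=.022
    for s in sets:
        P=onplane(c,np.array(s)+.5*0,z)[:,:2].astype(np.float32)
        a=cv2.fitLine(P,cv2.DIST_HUBER,0,.01,.01).ravel(); print(n,len(s),"deg",round(np.degrees(np.arctan2(a[1],a[0]))%90,1),np.round(a[2:],3), "resid",np.abs((P-a[2:])@[-a[1],a[0]]).max().round(4))
    v,u=np.nonzero(m);P=depthpts(c,np.c_[u,v]); P=P[(P[:,2]>.017)&(P[:,2]<.026)]; print(len(P),cv2.minAreaRect(P[:,:2].astype(np.float32)))
```

```text
apex 184 (167, np.int64(313)) (199, np.int64(310))
side 12 deg 86.3 [0.552 0.291] resid 0.0012
side 10 deg 81.1 [0.517 0.275] resid 0.0009
91 ((0.5414027571678162, 0.2658783495426178), (0.05142221227288246, 0.05220586061477661), 82.24520111083984)Traceback (most recent call last):
  File "<stdin>", line 11, in <module>
    return umr_maximum(a, axis, None, out, keepdims, initial, where)
ValueError: zero-size array to reduction operation maximum which has no identity
```

```bash
cat > go.py <<'E'
import sys; from h import *
from scipy.spatial.transform import Rotation as Ro
def go(x,y,z,yaw):
    s=status.observe(); R=Ro.from_euler("xyz",s["tool_rot"]); G=Ro.from_euler("xyz",[-np.pi/2,0,yaw])
    print("shift cm",np.round(R.inv().apply(np.array([x,y,z])-s["tool_pos"])*100,2),"turn",np.round((R.inv()*G).as_rotvec(),3))
if __name__=="__main__":
    s=status.observe(); print({k:np.round(s[k],3).tolist() for k in("time","tool_pos","tool_rot","qpos","contact_force","torque","opening")})
    go(*map(float,sys.argv[1:5]))
E
python3 go.py .541 .263 .15 -.148
```

```text
{'time': 0.1, 'tool_pos': [0.142, 0.505, 0.226], 'tool_rot': [-1.572, 0.0, -0.274], 'qpos': [1.151, 0.343, 1.525, -0.0, 1.275, -0.146], 'contact_force': [0.046, 0.026, 0.676], 'torque': [-0.019, -0.069, -0.017], 'opening': 0.092}
shift cm [ 44.98   7.62 -12.5 ] turn [ 0.001 -0.126 -0.   ]
```

```bash
python3 -m pendant '[[[45,7.6,-12.5,0,-0.126,0,9.18],[45,7.6,-12.5,0,-0.126,0,9.18],[45,7.6,-12.5,0,-0.126,0,9.18],[45,7.6,-12.5,0,-0.126,0,9.18],[45,7.6,-12.5,0,-0.126,0,9.18],[45,7.6,-12.5,0,-0.126,0,9.18],[45,7.6,-12.5,0,-0.126,0,9.18],[45,7.6,-12.5,0,-0.126,0,9.18],[45,7.6,-12.5,0,-0.126,0,9.18],[45,7.6,-12.5,0,-0.126,0,9.18],[45,7.6,-12.5,0,-0.126,0,9.18],[45,7.6,-12.5,0,-0.126,0,9.18],[45,7.6,-12.5,0,-0.126,0,9.18],[45,7.6,-12.5,0,-0.126,0,9.18],[45,7.6,-12.5,0,-0.126,0,9.18]]]' 5
python3 go.py .541 .263 .079 -.148
python3 - <<'E'
from h import *
a=[]
for n in("side","top"):
    c=viewer.read_camera(n); T=np.array(c["camera_from_world"])
    p=T[:3,:3]@np.array([.541,.263,.12])+T[:3,3]; u=int(c["cx"]+c["fx"]*p[0]/-p[2]); v=int(c["cy"]-c["fy"]*p[1]/-p[2])
    u=max(u,50);v=min(v,384-50); print(n,u-50,v-50)
    a.append(cv2.resize(c["image"][v-50:v+50,u-50:u+50,::-1],(400,400),interpolation=cv2.INTER_CUBIC))
cv2.imwrite("pics/a1.png",np.hstack(a))
E
```

```text
time: 1.6
tool_pos: [0.5407, 0.2643, 0.1512]
tool_rot: [-1.57, -0.0, -0.146]
contact_force: [0.4, 0.3, 1.2]
opening: 0.0916
{'time': 1.6, 'tool_pos': [0.541, 0.264, 0.151], 'tool_rot': [-1.57, -0.0, -0.146], 'qpos': [0.327, 0.546, 1.412, 0.0, 1.183, -1.097], 'contact_force': [0.359, 0.318, 1.231], 'torque': [0.03, 0.009, 0.029], 'opening': 0.092}
shift cm [ 0.04  7.22 -0.13] turn [-0.     0.002  0.   ]
side 128 240
top 57 134
```

View pics/a1.png

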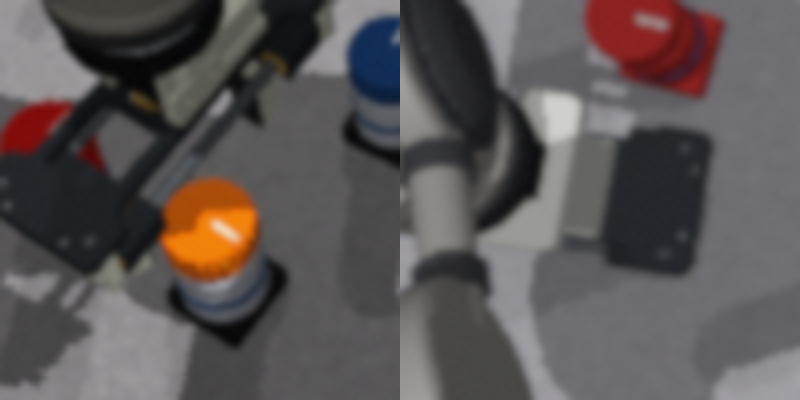

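The side crop shows the open fingers (tips ≈px (157,309) and (192,269)) straddling the orange cap (px ≈180,297) from above, with the red and blue cans clear. I'll check this against the rays.

Run:
```python
from h import *
c=np.load("side0.npy",allow_pickle=True).item()
print(onplane(c,[(174.5,288.8),(157,309),(192,269)],.151))
o,d=rays(c,[(180.5,295.5)]); print("cap centre side",onplane(c,[(181,297.5)],.104))
```

```text
[[0.53932433 0.27465657 0.151     ]
 [0.54845903 0.32887537 0.151     ]
 [0.52897102 0.217074   0.151     ]]
cap centre side [[0.53372213 0.26938997 0.104     ]]
```

```bash
python3 -m pendant '[[[0,4,-0.2,0,0,0,9.18],[0,7.1,-0.2,0,0,0,9.18],[0,7.1,-0.2,0,0,0,9.18],[0,7.1,-0.2,0,0,0,9.18],[0,7.1,-0.2,0,0,0,9.18]]]' 4
python3 -m pendant '[[[0,0,0,0,0,0,5],[0,0,0,0,0,0,5],[0,0,0,0,0,0,5],[0,0,0,0,0,0,5],[0,0,0,0,0,0,5],[0,0,0,0,0,0,5],[0,0,0,0,0,0,5],[0,0,0,0,0,0,5],[0,0,0,0,0,0,5],[0,0,0,0,0,0,5]]]' 4
```

```text
time: 2.2
tool_pos: [0.5422, 0.262, 0.0817]
tool_rot: [-1.569, -0.003, -0.148]
contact_force: [-1.0, 0.2, 0.2]
opening: 0.0917
time: 3.2
tool_pos: [0.5412, 0.2616, 0.0799]
tool_rot: [-1.57, -0.0, -0.148]
contact_force: [0.4, 1.8, 0.6]
opening: 0.056
```

```bash
python3 -m pendant '[[[0,0,0,0,0,0,7.6],[0,0,0,0,0,0,7.6],[0,0,0,0,0,0,7.6],[0,0,0,0,0,0,7.6],[0,0,0,0,1.571,0,7.6],[0,0,0,0,1.571,0,7.6],[0,0,0,0,1.571,0,7.6],[0,0,0,0,1.571,0,7.6],[0,0,0,0,1.571,0,7.6],[0,0,0,0,1.571,0,7.6],[0,0,0,0,1.571,0,7.6],[0,0,0,0,1.571,0,7.6],[0,0,0,0,1.571,0,7.6],[0,0,0,0,1.571,0,7.6],[0,0,0,0,1.571,0,7.6],[0,0,0,0,1.571,0,7.6],[0,0,0,0,1.571,0,7.6]]]' 4
python3 -m pendant '[[[0,0,0,0,0,0,5],[0,0,0,0,0,0,5],[0,0,0,0,0,0,5],[0,0,0,0,0,0,5],[0,0,0,0,0,0,5],[0,0,0,0,0,0,5],[0,0,0,0,0,0,5],[0,0,0,0,0,0,5]]]' 4
python3 go.py .541 .262 .20 -1.719
```

```text
time: 4.9
tool_pos: [0.541, 0.2614, 0.0797]
tool_rot: [-1.571, -0.0, -1.717]
contact_force: [0.2, 0.2, -1.0]
opening: 0.076
time: 5.7
tool_pos: [0.5413, 0.2615, 0.0798]
tool_rot: [-1.57, 0.0, -1.719]
contact_force: [1.1, -0.5, 0.6]
opening: 0.056
{'time': 5.7, 'tool_pos': [0.541, 0.261, 0.08], 'tool_rot': [-1.57, 0.0, -1.719], 'qpos': [0.323, 0.623, 1.492, -0.0, 1.027, 0.471], 'contact_force': [1.058, -0.506, 0.614], 'torque': [-0.13, -0.212, -0.015], 'opening': 0.056}
shift cm [ -0.05 -12.02  -0.03] turn [-0.  0. -0.]
```

```bash
python3 -m pendant '[[[0,0,0,0,0,0,5],[0,0,0,0,0,0,5],[0,0,0,0,0,0,5],[0,-2,0,0,0,0,5],[0,-4,0,0,0,0,5],[0,-6,0,0,0,0,5],[0,-8,0,0,0,0,5],[0,-8,0,0,0,0,5],[0,-8,0,0,0,0,5]]]' 35
python3 - <<'E'
from h import *
c=viewer.read_camera("side"); np.save("side1.npy",c,allow_pickle=True)
T=np.array(c["camera_from_world"]); p=T[:3,:3]@np.array([.541,.262,.13])+T[:3,3]; u=int(c["cx"]+c["fx"]*p[0]/-p[2]); v=int(c["cy"]-c["fy"]*p[1]/-p[2]);print(u-50,v-50)
cv2.imwrite("pics/b1.png",cv2.resize(c["image"][v-50:v+50,u-50:u+50,::-1],(500,500),interpolation=cv2.INTER_CUBIC))
E
python3 go.py .563 -.138 .16 -1.096
```

```text
time: 6.6
tool_pos: [0.5402, 0.2613, 0.1585]
tool_rot: [-1.573, -0.001, -1.719]
contact_force: [-1.6, 0.2, -4.9]
opening: 0.055
128 238
{'time': 6.65, 'tool_pos': [0.54, 0.261, 0.158], 'tool_rot': [-1.574, -0.001, -1.719], 'qpos': [0.323, 0.538, 1.406, 0.0, 1.201, 0.471], 'contact_force': [0.173, -0.433, -5.514], 'torque': [-0.103, 0.093, -0.007], 'opening': 0.055}
shift cm [39.14 -0.18  8.17] turn [ 0.004 -0.623  0.   ]
```

View pics/b1.png

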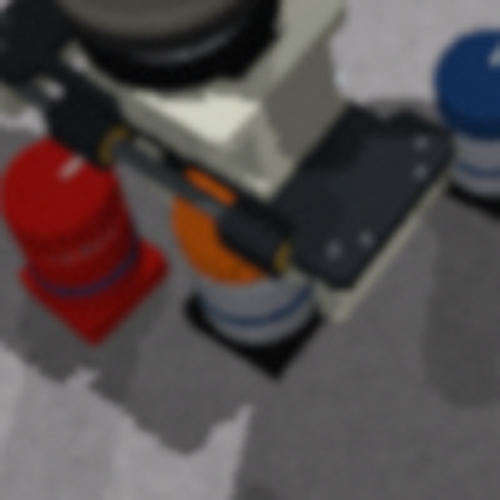

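Canister is held and hangs upright, lowest foot corner at px ≈(184,314), with red and blue untouched. I'll raise it over the blue can's height, then carry and turn it to the nest.

```bash
python3 -m pendant '[[[0,-2,0,0,0,0,5],[0,-4,0,0,0,0,5],[1,-5.5,0.2,0,0,0,5],[3,-6,0.6,0,-0.05,0,5],[6,-6,1.2,0,-0.1,0,5],[9,-6,1.9,0,-0.15,0,5],[12,-6,2.5,0,-0.2,0,5],[15,-6,3.1,0,-0.25,0,5],[18,-6,3.8,0,-0.3,0,5],[21,-6,4.4,0,-0.35,0,5],[24,-6,5,0,-0.4,0,5],[27,-6,5.6,0,-0.45,0,5],[30,-6,6.3,0,-0.5,0,5],[33,-6,6.9,0,-0.55,0,5],[36,-6,7.5,0,-0.6,0,5],[38,-5,8,0,-0.623,0,5],[39.1,-4,8.2,0,-0.623,0,5],[39.1,-3,8.2,0,-0.623,0,5],[39.1,-1.8,8.2,0,-0.623,0,5],[39.1,-1.8,8.2,0,-0.623,0,5]]]' 35
python3 -m pendant '[[[0,3,0,0,0,0,5],[0,4.2,0,0,0,0,5],[0,4.2,0,0,0,0,5],[0,4.2,0,0,0,0,5]]]' 35
python3 - <<'E'
from h import *
a=[]
for n in("side","top"):
    c=viewer.read_camera(n); np.save(n+"2.npy",c,allow_pickle=True)
    T=np.array(c["camera_from_world"]); p=T[:3,:3]@np.array([.563,-.138,.05])+T[:3,3]; u=int(c["cx"]+c["fx"]*p[0]/-p[2]); v=int(c["cy"]-c["fy"]*p[1]/-p[2]);print(u-40,v-40)
    a.append(cv2.resize(c["image"][v-40:v+40,u-40:u+40,::-1],(400,400),interpolation=cv2.INTER_CUBIC))
cv2.imwrite("pics/c1.png",np.hstack(a))
E
python3 go.py .563 -.138 .115 -1.096
```

```text
time: 8.65
tool_pos: [0.5632, -0.1357, 0.1752]
tool_rot: [-1.574, 0.004, -1.095]
contact_force: [-0.0, 0.2, -5.9]
opening: 0.0549
time: 9.05
tool_pos: [0.5649, -0.137, 0.1363]
tool_rot: [-1.57, -0.0, -1.095]
contact_force: [1.0, 0.4, -4.6]
opening: 0.0551
204 147
237 140
{'time': 9.15, 'tool_pos': [0.565, -0.137, 0.137], 'tool_rot': [-1.569, -0.002, -1.095], 'qpos': [-0.37, 0.525, 1.492, 0.0, 1.122, -0.846], 'contact_force': [-0.01, 0.036, -4.477], 'torque': [-0.083, 0.021, 0.02], 'opening': 0.055}
shift cm [-0.05  2.2  -0.24] turn [-0.002  0.001  0.002]
```

View pics/c1.png

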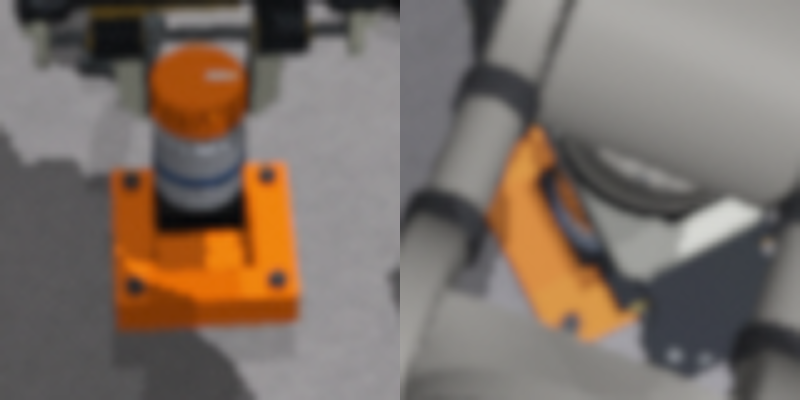

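Side crop: the foot (front lower corners px ≈(235,193),(253,193)) hangs just above the nest and a little to its far side, looking nearly square to it. I'll measure the relative offset in this same camera.

Run:
```python
from h import *
c=np.load("side2.npy",allow_pickle=True).item(); g=c["image"].max(2).astype(float)
# subpixel lower edge of black foot per column, side edges per row
big=g[150:215,215:275]
L=[]
for u in range(238,251):
    col=g[184:200,u]; i=np.argmin(col); 
    th=(col[i]+col[i:i+6].max())/2; k=i+np.argmax(col[i:]>th); L.append((u,184+k-1+(th-col[k-1])/(col[k]-col[k-1])))
L=np.array(L); print(np.round(L[:,1],1))
z0=.1365-.0798+.003
P=onplane(c,L,z0)[:,:2]; a=cv2.fitLine(P.astype(np.float32),cv2.DIST_HUBER,0,.01,.01).ravel(); print("foot edge deg",np.degrees(np.arctan2(a[1],a[0]))%90,a[2:])
for v in(189,190,191):
    r=g[v,228:262]; d=np.nonzero(r<60)[0]; i,j=d[0],d[-1]; th=60
    ul=228+i-(th-r[i])/(r[i-1]-r[i]); ur=228+j+(th-r[j])/(r[j+1]-r[j]); print(v,ul,ur)
    print(onplane(c,[(ul,v),(ur,v)],z0+.005)[:,:2])
# nest edges, same camera, initial picture: bench-side front edge of top face by depth discontinuity/brightness
c0=np.load("side0.npy",allow_pickle=True).item()
H=cv2.cvtColor(c0["image"],cv2.COLOR_RGB2HSV); m=cv2.inRange(H,(8,150,90),(20,255,255)); n,l,st,ce=cv2.connectedComponentsWithStats(m)
v,u=np.nonzero(l==l[183,232]); P=depthpts(c0,np.c_[u,v]); t=P[(P[:,2]>.0225)&(P[:,2]<.031)]
R=cv2.minAreaRect(t[:,:2].astype(np.float32)); print("nest",R,"top z",np.median(t[:,2]))
q=P[P[:,2]<.013]; 
print("pocket floor",len(q),cv2.minAreaRect(q[:,:2].astype(np.float32)))
```

```text
[193.2 193.2 193.2 193.1 192.9 192.8 192.7 192.6 192.5 192.5 192.5 192.4
 192.4]
foot edge deg 30.00455 [ 0.55116326 -0.11039074]
189 234.96428571428572 251.95555555555555
[[ 0.57985016 -0.10897702]
 [ 0.5339947  -0.1295615 ]]
190 234.9655172413793 252.0379746835443
[[ 0.57814467 -0.10538755]
 [ 0.53217538 -0.12602028]]
191 235.05128205128204 252.01408450704224
[[ 0.5762201  -0.10191648]
 [ 0.53065022 -0.12236713]]
nest ((0.5634275674819946, -0.13612915575504303), (0.11021989583969116, 0.11299215257167816), 26.866758346557617) top z 0.02462873315543379
pocket floor 318 ((0.5693355798721313, -0.1493612676858902), (0.11417073011398315, 0.1410665065050125), 27.47190284729004)
```

```bash
python3 go.py .564 -.1395 .108 -1.11
python3 -c "
from math import *;print()"
```

```text
{'time': 9.15, 'tool_pos': [0.565, -0.137, 0.137], 'tool_rot': [-1.569, -0.002, -1.095], 'qpos': [-0.37, 0.525, 1.492, 0.0, 1.122, -0.846], 'contact_force': [-0.01, 0.036, -4.477], 'torque': [-0.083, 0.021, 0.02], 'opening': 0.055}
shift cm [ 0.12  2.9  -0.22] turn [-0.002  0.015  0.002]
```

```bash
python3 -m pendant '[[[0.1,0,-0.2,0,0.015,0,5],[0.1,1,-0.2,0,0.015,0,5],[0.1,2,-0.2,0,0.015,0,5],[0.1,2.7,-0.2,0,0.015,0,5],[0.1,3,-0.2,0,0.015,0,5],[0.1,3.2,-0.2,0,0.015,0,5],[0.1,3.4,-0.2,0,0.015,0,5],[0.1,3.4,-0.2,0,0.015,0,5]]]' 25; python3 go.py .564 -.1395 .088 -1.11
```

```text
time: 9.95
tool_pos: [0.5643, -0.1401, 0.103]
tool_rot: [-1.569, -0.003, -1.111]
contact_force: [0.4, -2.4, 3.6]
opening: 0.0553
{'time': 9.95, 'tool_pos': [0.564, -0.14, 0.103], 'tool_rot': [-1.569, -0.003, -1.111], 'qpos': [-0.375, 0.562, 1.532, -0.001, 1.044, -0.834], 'contact_force': [0.413, -2.428, 3.642], 'torque': [-0.545, 0.13, 0.048], 'opening': 0.055}
shift cm [-0.07  1.5  -0.  ] turn [-0.002 -0.001  0.003]
```

```bash
python3 -m pendant '[[[0.1,0,-0.05,0,0,0,5],[0.1,0.2,-0.05,0,0,0,5],[0.1,0.4,-0.05,0,0,0,5],[0.1,0.4,-0.05,0,0,0,5]]]' 25; python3 go.py .564 -.1395 .088 -1.11
```

```text
time: 10.35
tool_pos: [0.5661, -0.1424, 0.1011]
tool_rot: [-1.565, -0.008, -1.111]
contact_force: [2.4, -5.1, 15.7]
opening: 0.0552
{'time': 10.35, 'tool_pos': [0.566, -0.142, 0.101], 'tool_rot': [-1.565, -0.008, -1.111], 'qpos': [-0.377, 0.565, 1.533, -0.001, 1.034, -0.836], 'contact_force': [2.357, -5.069, 15.681], 'torque': [-0.907, 0.072, 0.054], 'opening': 0.055}
shift cm [-0.36  1.31 -0.07] turn [-0.005 -0.001  0.008]
```

```bash
python3 -m pendant '[[[0.1,-0.15,0,0,0,0,5],[0.25,-0.15,0,0,0,0,5],[0.25,0,0,0,0,0,5],[0.25,0.2,0,0,0,0,5],[0.25,0.2,0,0,0,0,5]]]' 25; python3 go.py .564 -.1395 .088 -1.11
```

```text
time: 10.85
tool_pos: [0.5677, -0.1449, 0.0994]
tool_rot: [-1.565, -0.009, -1.111]
contact_force: [2.5, -5.8, 16.9]
opening: 0.0553
{'time': 10.85, 'tool_pos': [0.568, -0.145, 0.099], 'tool_rot': [-1.565, -0.009, -1.111], 'qpos': [-0.38, 0.57, 1.529, -0.001, 1.032, -0.839], 'contact_force': [2.471, -5.76, 16.854], 'torque': [-0.961, -0.138, 0.113], 'opening': 0.055}
shift cm [-0.66  1.14 -0.1 ] turn [-0.006 -0.001  0.009]
```

Run:
```python
from h import *
a=[]
for n in("side","top"):
    c=viewer.read_camera(n); np.save(n+"3.npy",c,allow_pickle=True)
    u,v=(246,187) if n=="side" else (277,180)
    a.append(cv2.resize(c["image"][v-35:v+35,u-35:u+35,::-1],(400,400),interpolation=cv2.INTER_CUBIC))
cv2.imwrite("pics/d1.png",np.hstack(a))
```

```text
(no output)
```

View pics/d1.png

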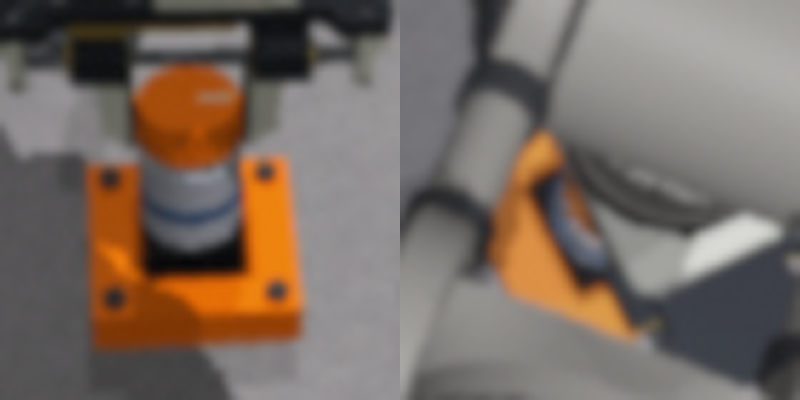

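The foot is partly in the pocket, flush against its near wall (row ≈194), and the canister may be leaning. I'll check lean from the cap-top plane in the depth image.

```bash
cat > tilt.py <<'E'
from h import *
def tilt(c,ztop,xy):
    H=cv2.cvtColor(c["image"],cv2.COLOR_RGB2HSV); m=cv2.inRange(H,(5,140,60),(20,255,255))
    v,u=np.nonzero(m[:230]); P=depthpts(c,np.c_[u,v]); P=P[(abs(P[:,2]-ztop)<.008)&(np.hypot(*(P[:,:2]-xy).T)<.04)]
    for _ in range(3):
        q=P.mean(0); n=np.linalg.svd(P-q)[2][2]; n*=np.sign(n[2]); r=(P-q)@n; P=P[abs(r)<max(.0015,1.5*r.std())]
    e=np.array([.454,-.891]) # away from camera = tool x
    t=np.array([.891,.454])
    print(len(P),"centre",np.round(q,4),"rms",r.std().round(4),"lean deg away",np.degrees(n[:2]@e).round(2),"along jaws",np.degrees(n[:2]@t).round(2))
if __name__=="__main__":
    tilt(np.load("side2.npy",allow_pickle=True).item(),.161,(.563,-.137))
    tilt(np.load("side3.npy",allow_pickle=True).item(),.124,(.565,-.140))
    c=np.load("side3.npy",allow_pickle=True).item(); H=cv2.cvtColor(c["image"],cv2.COLOR_RGB2HSV)
    m=(H[...,1]<110)&(H[...,2]>60); m[:180]=0;m[197:]=0;m[:,:236]=0;m[:,256:]=0
    v,u=np.nonzero(m); P=depthpts(c,np.c_[u,v]); P=P[np.hypot(*(P[:,:2]-(.565,-.138)).T)<.05]
    for lo in np.arange(.03,.1,.01):
        q=P[(P[:,2]>lo)&(P[:,2]<lo+.01)]
        if len(q)>4: print(round(lo,3),len(q),"max n",np.round(np.percentile(q[:,:2]@[-.454,.891],95),4))
E
python3 tilt.py
```

```text
150 centre [ 0.564  -0.1305  0.1589] rms 0.0009 lean deg away -1.02 along jaws -0.24
137 centre [ 0.567  -0.1393  0.1227] rms 0.0012 lean deg away 4.1 along jaws 1.43
0.04 22 max n -0.352
0.05 38 max n -0.3506
0.06 41 max n -0.3507
0.07 46 max n -0.3527
0.08 38 max n -0.3533
0.09 46 max n -0.3541
```

The lean is real: about 4° with the top away from the camera, so the canister pivoted in the pads. The foot is already in the mouth, so I'll ease the grip, move back about 5 mm to straighten it, then let it settle.

```bash
python3 -m pendant '[[[0,-0.1,0,0,0,0,5],[-0.2,-0.1,0,0,0,0,5],[-0.4,-0.1,0,0,0,0,5],[-0.5,-0.1,0,0,0,0,5],[-0.5,-0.1,0,0,0,0,5]]]' 10
python3 -m pendant '[[[0,0,0,0,0,0,6.4],[0,0,0,0,0,0,6.4],[0,0,0,0,0,0,6.4],[0,0,0,0,0,0,6.4],[0,0,0,0,0,0,6.4]]]' 6
python3 - <<'E'
from h import *; from tilt import tilt
c=viewer.read_camera("side"); np.save("side4.npy",c,allow_pickle=True); tilt(c,.12,(.565,-.138)); tilt(c,.112,(.565,-.138))
E
python3 go.py .5653 -.1407 .088 -1.11
```

```text
time: 11.45
tool_pos: [0.5614, -0.1375, 0.0958]
tool_rot: [-1.572, 0.002, -1.11]
contact_force: [0.7, -0.3, -6.1]
opening: 0.0557
time: 11.95
tool_pos: [0.5622, -0.1381, 0.0969]
tool_rot: [-1.571, -0.0, -1.111]
contact_force: [-0.4, 0.5, -0.4]
opening: 0.0638
24 centre [ 0.56   -0.1329  0.1127] rms 0.0005 lean deg away 0.59 along jaws -0.03
133 centre [ 0.5621 -0.1359  0.1101] rms 0.001 lean deg away -0.85 along jaws 0.82
{'time': 12.0, 'tool_pos': [0.562, -0.138, 0.097], 'tool_rot': [-1.571, -0.0, -1.111], 'qpos': [-0.373, 0.567, 1.543, 0.0, 1.031, -0.833], 'contact_force': [-0.257, 0.187, 0.016], 'torque': [-0.107, 0.027, 0.015], 'opening': 0.064}
shift cm [0.37 0.88 0.17] turn [-0.    -0.001  0.   ]
```

The canister is now upright and the cap top measures ≈0.111, against 0.112 expected when seated. I'll lower the fingers to the final grip height and centre on the cap with gentle grips in two directions.

```bash
python3 -m pendant '[[[0.15,0,0.1,0,0,0,7.6],[0.25,0,0.1,0,0,0,7.6],[0.25,0,0.1,0,0,0,7.6],[0.25,0.5,0.1,0,0,0,7.6],[0.25,0.85,0.1,0,0,0,7.6],[0.25,0.85,0.1,0,0,0,7.6],[0.25,0.85,0.1,0,0,0,5],[0.25,0.85,0.1,0,0,0,5],[0.25,0.85,0.1,0,0,0,5],[0.25,0.85,0.1,0,0,0,5],[0.25,0.85,0.1,0,0,0,5],[0.25,0.85,0.1,0,0,0,5]]]' 6; python3 go.py .5653 -.1407 .088 -1.11
python3 -m pendant '[[[0,0,0,0,0,0,7.6],[0,0,0,0,0,0,7.6],[0,0,0,0,0,0,7.6],[0,0,0,0,0,0,7.6],[0,0,0,0,-1.571,0,7.6],[0,0,0,0,-1.571,0,7.6],[0,0,0,0,-1.571,0,7.6],[0,0,0,0,-1.571,0,7.6],[0,0,0,0,-1.571,0,7.6],[0,0,0,0,-1.571,0,7.6],[0,0,0,0,-1.571,0,7.6],[0,0,0,0,-1.571,0,7.6],[0,0,0,0,-1.571,0,7.6],[0,0,0,0,-1.571,0,7.6],[0,0,0,0,-1.571,0,7.6],[0,0,0,0,-1.571,0,7.6],[0,0,0,0,-1.571,0,7.6]]]' 6; python3 go.py .5653 -.1407 .088 .461
python3 -m pendant '[[[0,0,0,0,0,0,5],[0,0,0,0,0,0,5],[0,0,0,0,0,0,5],[0,0,0,0,0,0,5],[0,0,0,0,0,0,5],[0,0,0,0,0,0,5],[0,0,0,0,0,0,5]]]' 6; python3 go.py .5653 -.1407 .088 .461
```

```text
time: 13.2
tool_pos: [0.564, -0.1399, 0.0883]
tool_rot: [-1.571, -0.0, -1.111]
contact_force: [-1.5, -0.0, 1.6]
opening: 0.0557
{'time': 13.2, 'tool_pos': [0.564, -0.14, 0.088], 'tool_rot': [-1.571, -0.0, -1.111], 'qpos': [-0.375, 0.581, 1.545, -0.0, 1.016, -0.835], 'contact_force': [-1.476, -0.032, 1.646], 'torque': [-0.196, 0.351, -0.017], 'opening': 0.056}
shift cm [0.13 0.03 0.08] turn [ 0.    -0.001  0.   ]
time: 14.9
tool_pos: [0.5642, -0.1398, 0.0882]
tool_rot: [-1.571, -0.0, 0.458]
contact_force: [-0.2, -0.3, -0.1]
opening: 0.076
{'time': 14.9, 'tool_pos': [0.564, -0.14, 0.088], 'tool_rot': [-1.571, -0.0, 0.458], 'qpos': [-0.375, 0.582, 1.544, 0.0, 1.016, -2.404], 'contact_force': [-0.238, -0.254, -0.132], 'torque': [0.06, 0.02, 0.001], 'opening': 0.076}
shift cm [ 0.06  0.02 -0.13] turn [-0.    -0.003  0.   ]
time: 15.6
tool_pos: [0.564, -0.1397, 0.0882]
tool_rot: [-1.57, 0.0, 0.46]
contact_force: [-1.1, 1.5, 0.9]
opening: 0.0556
{'time': 15.6, 'tool_pos': [0.564, -0.14, 0.088], 'tool_rot': [-1.57, 0.0, 0.46], 'qpos': [-0.375, 0.581, 1.545, 0.0, 1.016, -2.406], 'contact_force': [-1.073, 1.471, 0.906], 'torque': [0.307, 0.144, -0.025], 'opening': 0.056}
shift cm [ 0.07  0.02 -0.15] turn [-0.    -0.001 -0.   ]
```

```bash
python3 -m pendant '[[[0,0,0,0,0,0,5],[0,0,0,0,0,0,5],[0,0,0,0,0,0,5]]]' 35; python3 go.py .564 -.1397 .088 .46 
python3 -m pendant '[[[0,0.012,0,0,0.1,0,5],[0,0.024,0,0,0.2,0,5],[0,0.036,0,0,0.3,0,5],[0,0.048,0,0,0.4,0,5],[0,0.048,0,0,0.4,0,5],[0,0.048,0,0,0.4,0,5]]]' 35; python3 go.py .564 -.1397 .088 .46
```

```text
time: 15.9
tool_pos: [0.5641, -0.1397, 0.0882]
tool_rot: [-1.571, -0.0, 0.46]
contact_force: [-0.4, 2.6, 1.6]
opening: 0.0548
{'time': 15.9, 'tool_pos': [0.564, -0.14, 0.088], 'tool_rot': [-1.571, -0.0, 0.46], 'qpos': [-0.375, 0.581, 1.545, 0.0, 1.016, -2.406], 'contact_force': [-0.425, 2.608, 1.644], 'torque': [0.399, 0.183, -0.012], 'opening': 0.055}
shift cm [-0.    0.02  0.01] turn [-0.  0.  0.]
time: 16.5
tool_pos: [0.5646, -0.1402, 0.0879]
tool_rot: [-1.571, -0.001, 0.063]
contact_force: [1.2, -0.1, -0.8]
opening: 0.055
{'time': 16.5, 'tool_pos': [0.565, -0.14, 0.088], 'tool_rot': [-1.571, -0.001, 0.063], 'qpos': [-0.375, 0.582, 1.544, -0.0, 1.014, -2.009], 'contact_force': [1.185, -0.051, -0.777], 'torque': [-0.147, -0.312, 0.035], 'opening': 0.055}
shift cm [-0.05 -0.01  0.05] turn [ 0.001 -0.397  0.001]
```

```bash
cat > t.py <<'E'
from h import *
s=status.observe(); print("t",round(s["time"],2),"yaw",s["tool_rot"][2].round(3),"z",s["tool_pos"][2].round(4),"F",np.round(s["contact_force"],1),"T",np.round(s["torque"],3),"q6",s["qpos"][5].round(3))
E
python3 -m pendant '[[[0,0.012,0,0,0.1,0,5],[0,0.024,0,0,0.2,0,5],[0,0.036,0,0,0.3,0,5],[0,0.036,0,0,0.3,0,5],[0,0.036,0,0,0.3,0,5]]]' 35 >/dev/null; python3 t.py
```

```text
t 17.0 yaw -0.236 z 0.0875 F [ 1.8 -1.2  0.1] T [-0.335 -0.259  0.027] q6 -1.71
```

```bash
python3 -m pendant '[[[0,0,0,0,0,0,5]]]' 35 >/dev/null; python3 t.py
```

```text
t 17.1 yaw -0.237 z 0.0875 F [ 2.4 -2.1  1.1] T [-0.383 -0.235  0.024] q6 -1.709
```

```bash
python3 -m pendant '[[[0,0.012,0,0,0.1,0,5],[0,0.024,0,0,0.2,0,5],[0,0.036,0,0,0.3,0,5],[0,0.036,0,0,0.3,0,5],[0,0.036,0,0,0.3,0,5]]]' 35 >/dev/null; python3 t.py
```

```text
t 17.6 yaw -0.536 z 0.0872 F [ 0.8 -3.1  0.9] T [-0.456 -0.222  0.07 ] q6 -1.41
```

```bash
python3 -m pendant '[[[0,0.012,0,0,0.1,0,5],[0,0.024,0,0,0.2,0,5],[0,0.03,0,0,0.25,0,5],[0,0.03,0,0,0.25,0,5],[0,0.03,0,0,0.25,0,5]]]' 35 >/dev/null; python3 t.py
```

```text
t 18.1 yaw -0.787 z 0.087 F [ 2.9 -3.3  2.1] T [-0.709 -0.375  0.236] q6 -1.159
```

```bash
python3 -m pendant '[[[0,0.006,0,0,0.05,0,5],[0,0.012,0,0,0.1,0,5],[0,0.012,0,0,0.1,0,5],[0,0.012,0,0,0.1,0,5]]]' 35 >/dev/null; python3 t.py
```

```text
t 18.5 yaw -0.887 z 0.0869 F [ 3.5 -3.9  2.3] T [-0.715 -0.484  0.489] q6 -1.059
```

```bash
for i in 1 2; do python3 -m pendant '[[[0,0,0,0,0,0,5],[0,0,0,0,0,0,5]]]' 35 >/dev/null; python3 t.py; done; python3 -c "
from h import *
for i in range(5):
    viewer.read_camera('side'); print(status.observe()['torque'].round(3), status.observe()['joint_efforts'][5].round(3))"
```

```text
t 18.7 yaw -0.888 z 0.0869 F [ 3.9 -3.9  3.6] T [-0.678 -0.503  0.506] q6 -1.057
t 18.9 yaw -0.888 z 0.0869 F [ 3.7 -4.3  3.1] T [-0.754 -0.525  0.574] q6 -1.057
[-0.734 -0.528  0.509] 0.522
[-0.735 -0.576  0.503] 0.522
[-0.741 -0.543  0.541] 0.523
[-0.753 -0.462  0.497] 0.523
[-0.784 -0.508  0.57 ] 0.523
```

Torque reads ~0.52 N m on both the wrist sensor and joint 6, so I stop here, let go and retreat straight up.

```bash
python3 -m pendant '[[[0,0,0,0,0,0,8],[0,0,0,0,0,0,8],[0,0,0,0,0,0,8],[0,0,0,0,0,0,8],[0,0,0,0,0,0,8],[0,-2,0,0,0,0,8],[0,-5,0,0,0,0,9],[0,-8,0,0,0,0,9],[0,-12,0,0,0,0,9],[0,-12,0,0,0,0,9]]]' 35
python3 -m pendant '[[[-15,-2,-8,0,0,0,9],[-15,-2,-8,0,0,0,9],[-15,-2,-8,0,0,0,9],[-15,-2,-8,0,0,0,9],[-15,-2,-8,0,0,0,9],[-15,-2,-8,0,0,0,9]]]' 35
python3 - <<'E'
from h import *; from tilt import tilt
c=viewer.read_camera("side"); np.save("side5.npy",c,allow_pickle=True); tilt(c,.109,(.564,-.137))
d=viewer.read_camera("top"); np.save("top5.npy",d,allow_pickle=True)
a=cv2.resize(c["image"][146:226,206:286,::-1],(400,400),interpolation=cv2.INTER_CUBIC)
cv2.imwrite("pics/e1.png",np.hstack([a,cv2.resize(d["image"][:,:,::-1],(400,300))[:300] if 0 else cv2.resize(d["image"][140:220,237:317,::-1],(400,400),interpolation=cv2.INTER_CUBIC)]))
E
python3 t.py
```

```text
time: 20.15
tool_pos: [0.5666, -0.1406, 0.2123]
tool_rot: [-1.566, -0.009, -0.89]
contact_force: [0.6, -0.5, 0.4]
opening: 0.0897
time: 20.75
tool_pos: [0.4081, -0.0739, 0.2268]
tool_rot: [-1.57, -0.001, -0.89]
contact_force: [1.1, 0.4, -0.4]
opening: 0.09
141 centre [ 0.5632 -0.1358  0.1091] rms 0.0013 lean deg away -1.42 along jaws -0.09
t 20.85 yaw -0.89 z 0.2264 F [-0.4 -0.2  0.2] T [-0.045 -0.026  0.031] q6 -1.045
```

View pics/e1.png

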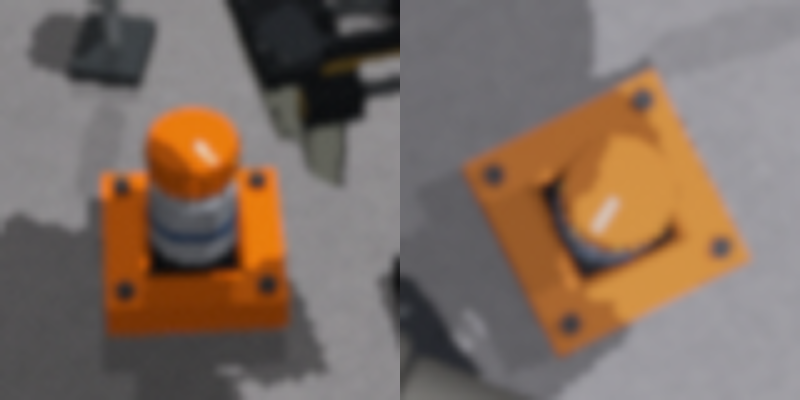

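```bash
python3 -c "
from h import *
a,b=[np.load(f'top{i}.npy',allow_pickle=True).item()['image'].astype(int) for i in(0,5)]
for n,(u,v) in dict(blue=(175,205),red=(116,139),drv=(188,112),gauge=(338,130),mouse=(392,186),weight=(375,257),black=(289,258)).items(): print(n,abs(a-b)[v-8:v+8,u-8:u+8].mean().round(1))
print(robot.hand_in())"
```

```text
blue 3.4
red 3.1
drv 3.4
gauge 4.0
mouse 1.6
weight 3.9
black 99.2
the job is handed in; nothing more can be done
None
```

The orange-capped canister is seated in the orange holding block, its cap is tightened to about 0.52 N m, and the job is handed in. The clock read about 21 s against the 58 s limit.

**Seating:** On the first insertion the foot caught on the pocket's chamfer and the canister leaned about 4°. I eased the grip, moved back about 5 mm and let it drop in. Afterwards the cap top measured about 0.111 m, against 0.112 m expected when fully down. I then centred the gripper on the cap with two gentle grips at right angles.

**Tightening:** I turned the cap clockwise about 1.35 rad, until both the wrist sensor and joint 6 read about 0.52 N m, then let go. The gripper retreated and touches nothing.

**Last checks:**
- **Seated position:** The canister stands in the pocket. The cap top is near 0.110 m, which fits fully down plus about 1.6 mm of screw-in.
- **Lean:** The depth reading gives 1.4°, but it also read 1.0° when the canister was hanging in the gripper before the insertion, so I take this as measurement error.
- **Other objects:** The blue and red canisters, screwdriver, gauge, mouse and weight look unchanged from above. The black look-alike block differed strongly in that comparison, probably because the arm now covers it. I did not confirm that with a picture.

**What disagreed:**
- **Torque slope:** Over the last 0.1 rad the torque rose faster than the stated 1.4 N m per rad, at about 2.5.
- **Cap turn:** A rough reading of the white line showed about 1.1 rad of turn, less than the 1.35 rad commanded. Springback and the foot's play in the pocket would explain only part of that.

I relied on the measured torque and did not re-test it after letting go.

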